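Move the filling spout over the steel vessel and relock its indexing plunger

ROBOT

A 6-joint arm with a two-finger parallel gripper is mounted at the origin on the work surface. World frame = base frame: x ahead of the robot, y to its left, z up, the work surface at z = 0. Lengths are in mm, angles in rad, forces in N, time in s.
With the tool pointing down it reaches from about 275 to 825 mm from the base axis. Payload 5.2 kg.
Tool frame: the origin (TCP) lies at the very end of the fingers, on their centre line; the grasp point (between the pads) lies 19 mm behind it; z points along the fingers, y is the direction in which the jaws open and shut (so a half turn about z gives the same grasp; the last joint's range is limited). The gripper opens to 93 mm and grips with 3 to 60 N. Pads are 15 mm wide; open, the fingers measure 128 mm over their backs; the gripper's body (75 mm by 188 mm) begins 65 mm behind the grasp point.
Start: joints at [-1.339, 0.259, 1.535, -0, 1.348, -0.203], TCP at [231.696, -498.82, 218.653] pointing down, gripper open.
Joint ranges: [-3.14, 3.14], [-0.91, 2.08], [0.19, 2.58], [-1.22, 4.36], [0.22, 2.71], [-3.12, 3.12]. Speed limits (rad/s): [2.57, 2.57, 3.14, 3.14, 3.14, 3.14].

INTERFACE

Orientations are given as [roll, pitch, yaw] about the fixed x, y, z axes, in that order (R = Rz(yaw) Ry(pitch) Rx(roll)).
In Python, from bench import robot gives the robot as it stands. The module is installed in compiled form; this text tells all that it offers. Calls block until the motion is done:
- robot.move_ptp(position, orientation): joint-space move of the TCP to a pose.
- robot.move_linear(position, ori=None, speed=150, f_stop=None): straight line of the TCP; ori=None keeps the orientation; speed is the mean speed in mm/s. With f_stop (N) it stops when the force on the tool has changed by that much, and returns True; else False.
- robot.move_j(angles): joint-space move.
- robot.move_gripper(opening): opening from 0.0 (shut) to 1.0 (fully open); the grip force is fixed at half the most; returns when the fingers have stopped.
- robot.sleep(seconds).
- robot.inverse_kinematics(position, orientation): joint angles nearest the present ones, or None.
- robot.get_image(name): name is "scene" or "side" or "wrist"; returns a dict with "img" (420x560x3 uint8, blue, green, red), "fovy" (degrees; the focal length in pixels is half the picture's height over the tangent of half this angle, whatever the lens; pixels are square), "cx", "cy" (the principal point, pixels), "k1" (the pictures are not rectified: a ray, as slopes to the right and down, at radius r is drawn at 1 + k1 r^2 times it, then the intrinsics apply), "eye" and "orientation" of the camera in the world. Camera axes: x right, y down, z forward; pixel columns grow to the right and rows downward; lengths in mm; the calibration is good to about 2 mm. A picture is of the moment at which its call begins. There is no depth.
A pose or a line that the arm cannot do raises robot.MotionError and nothing moves.
- robot.hand_in(): hands the job in, once; it reports no verdict.
Readings, each from a call of its own:
- robot.current_t(): time.
- robot.current_qpos(): joint angles.
- robot.current_joint_vel(): joint speeds.
- robot.current_joint_efforts(): joint torques, N m.
- robot.current_tcp_pos(): TCP position.
- robot.current_eef_rot(): TCP orientation.
- robot.current_contact_force(): force on the tool from outside, world axes, zero at the start.
- robot.current_ft_torque(): the same for the moment, N m.
- robot.current_gripper_width(): opening from 0.0 (shut) to 1.0 (fully open).
Only numpy, scipy, OpenCV 4.12 (cv2) and the standard library are available. Lean on these libraries where they do the work, as an engineer would, in place of code of your own. Each camera call takes 0.05 s, during which the arm holds its last target.

TASK

The filling spout is locked over the yellow drip cup in the middle of its rail. Pull up the orange T-handle of the locking plunger and give it a quarter turn anticlockwise (seen from above) so that it stays out, slide the carriage along the rail until the spout is over the open stainless steel vessel (not the blue beaker), then turn the handle back so that the plunger drops fully home there, and let go. Leave the vessel and the beaker standing where they are.

Things in the scene. Friction and masses are not known exactly. Their poses are not given: they have to be found in the camera images.
- rail: Fixed rail: dark steel bar 370 mm long, 44 wide, top at 95 mm, end blocks 99 mm high. Origin under its middle at bench height; y axis along the rail (slide direction), x axis towards spout and vessels. Locking slots at y = -120, 0, +120 mm, countersunk: a plunger let down within 9 mm of a slot centres itself and the carriage when let go. Fixed yellow drip cup (60 wide, 49 high) at x = 115, y = 0.
- carriage (a joint): Position of the aluminium carriage along the rail's y axis, m: 0 at the middle slot (start), -0.12 and +0.12 at the other slots, stops at +-0.135. Block 70 mm long, top 131 mm above the bench. Held while the plunger is home; freed, it slides with about 1 N and can be drawn along by the gripped T-handle.
- plunger (a joint): Height of plunger and T-handle above home, m: 0 home (locked), stop at 0.030. A spring pulls it down, 5 N at home, 9 N at the stop. The handle turns past 0.4 rad only when lifted 17.5 mm or more (22 to 25 mm suits); once turned and let go it rests out at 17 mm, its tip clear of the bar.
- handle (a joint): Turn of the T-handle, rad, growing anticlockwise seen from above: 0 locked (bar of the T along the rail), stop at 1.6 (bar across the rail). Beyond 0.8 the plunger stays out by itself (1.2 to 1.5 suits); turned back below 0.4 and let down, it drops home. Turns lightly (0.02 N m) and stays where left.
- handle_grip (a point): Centre of the orange bar of the T-handle, on the plunger axis above the carriage's middle, 183 mm above the bench when home. The bar is 56 mm long (this point's y axis), 13 wide (its x axis: grip across it, from above), 24 high. Beneath it a round neck 20 mm wide, then a thin stem; the 36 mm collar's top is 32 mm below this point at home. It rises, turns and slides with the handle.
- spout_tip (a point): Centre of the mouth of the spout, a grey pipe with brass nuts that leaves the carriage level (9 to 35 mm above the bar) and ends pointing down, 115 mm to the rail's +x side of the plunger axis, 95 mm above the bench. It moves with the carriage.
- pot: The open stainless steel vessel, round, 92 mm across the rim, 78 mm high, 0.35 kg, standing loose. Origin at the centre of its underside. It stands at one end station of the rail (about x = 115, y = +120 or -120 mm in the rail's frame); which end varies.
- beaker: The blue plastic beaker, round, 88 mm across the rim, 74 mm high, 0.15 kg, standing loose at the rail's other end station. Origin at the centre of its underside.
There are look-alikes about, which are no part of the job. There is more than one size of the pot; the one meant has the size given above.

How it is judged (in metres and radians):
On the way, in this order (a step that is already met when the one before it is completed fails the run):
1. the plunger is pulled out and the handle turned so that it stays out (value of joint plunger above 0.014 m and value of joint handle above 0.8 rad), for 0.2 s.
2. with the plunger still out, the spout is over the steel vessel (horizontal distance between spout_tip and pot below 0.025 m and value of joint plunger above 0.014 m and value of joint handle above 0.6 rad), for 0.1 s.
At the end, for the whole second after the job is handed in: The spout's mouth is within 20 mm (seen from above) of the centre of the steel vessel, the plunger is home to within 4 mm with its handle turned back to below 0.5 rad, the carriage is still, and the vessel and the beaker stand upright (horizontal distance between spout_tip and pot below 0.02 m and value of joint plunger below 0.004 m and value of joint handle below 0.5 rad and velocity of joint carriage between -0.01 and 0.01 m/s and angle between each of pot, beaker's own z axis and vertical below 0.1 rad); the robot touches nothing.
It fails at once if the steel vessel is shifted by more than 30 mm (distance of pot from where it was at the start of the episode above 0.03 m).
It fails at once if the blue beaker is shifted by more than 30 mm (distance of beaker from where it was at the start of the episode above 0.03 m).
It also fails if it takes over 43 s, if anything falls off the work surface, if the arm or the gripper's body presses on something with over 40 N, if the wrist force passes 120 N, or if a joint passes its speed limit or range.

## Working session

There is one attempt and no reset: what is moved stays moved. The work goes in short steps, each a Python script; the robot and the scene stay as the last script left them, time stands still between calls to the robot, and variables do not carry over. Pictures are saved under pics/ and viewed, and the job is handed in when it is done.

```bash
mkdir -p pics; ls; cat > h.py <<'E'
import numpy as np, cv2
from bench import robot
from scipy.spatial.transform import Rotation as R
def cam(name):
    d=robot.get_image(name); return d
def ray(d,u,v):
    H=d["img"].shape[0]; f=H/2/np.tan(np.radians(d["fovy"])/2)
    K=np.array([[f,0,d["cx"]],[0,f,d["cy"]],[0,0,1.]])
    p=cv2.undistortPointsIter(np.array([[[u,v]]],float),K,np.array([d["k1"],0,0,0.]),None,None,(3,100,1e-10))[0,0]
    Rm=np.array(d["orientation"],float)
    Rm=Rm if Rm.shape==(3,3) else R.from_euler('xyz',Rm).as_matrix()
    return np.array(d["eye"],float),Rm@np.array([p[0],p[1],1])
def onz(d,u,v,z):
    e,r=ray(d,u,v); return e+r*(z-e[2])/r[2]
def proj(d,P):
    H=d["img"].shape[0]; f=H/2/np.tan(np.radians(d["fovy"])/2)
    Rm=np.array(d["orientation"],float)
    Rm=Rm if Rm.shape==(3,3) else R.from_euler('xyz',Rm).as_matrix()
    c=Rm.T@(np.array(P,float)-np.array(d["eye"])); s=c[:2]/c[2]; s=s*(1+d["k1"]*(s@s))
    return s*f+[d["cx"],d["cy"]]
E
python3 - <<'E'
from h import *
import pickle
for n in("scene","side","wrist"):
    d=cam(n); cv2.imwrite(f"pics/{n}0.png",d["img"]); pickle.dump(d,open(n+"0.pkl","wb"))
    print(n,d["fovy"],d["cx"],d["cy"],d["k1"],d["eye"],d["orientation"])
print(robot.current_t())
E
```

```text
pics
scene 54.05100884869827 285.9794685106572 208.6921524721657 -0.016015931602582353 [ 888.50856785 -333.46331738  701.93138728] [-2.54636195  0.01791162  0.71725971]
side 51.561868847029 272.18660765245244 209.946512608423 0.023825467485895205 [ 428.16473405 -680.14387012  744.15493242] [-2.31291434  0.01172649 -0.33648983]
wrist 60.23302647690872 279.63687133218895 212.6185343405734 -0.00887940837051003 [ 290.76035691 -470.6339386   384.739874  ] [ 2.89977497e+00  6.35638838e-04 -1.13623122e+00]
0.15
```

View pics/scene0.png

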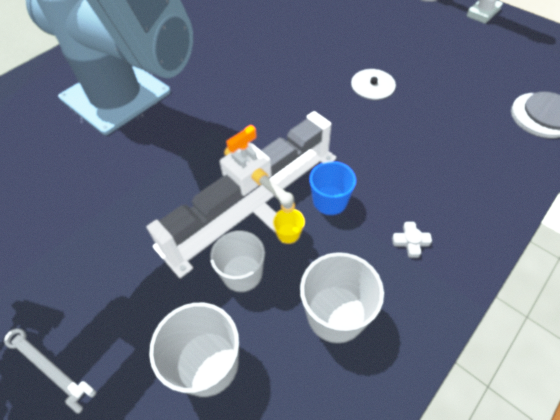

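View pics/side0.png

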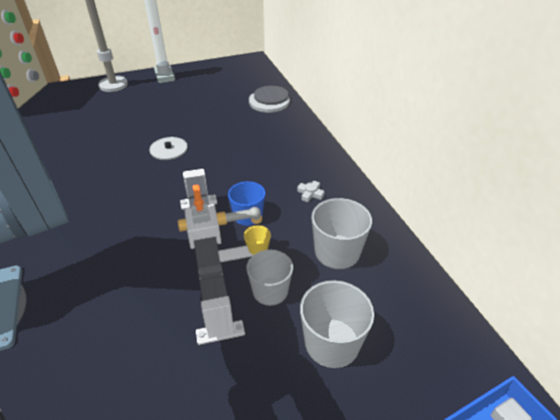

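View pics/wrist0.png

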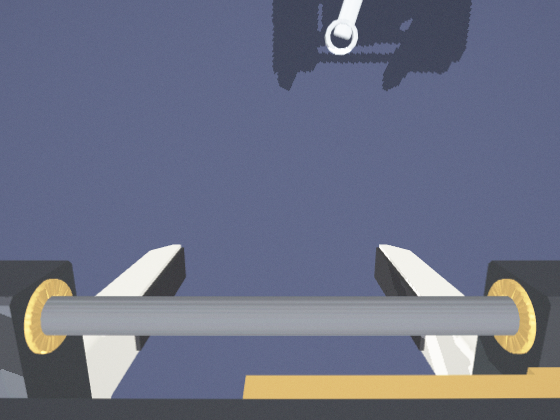

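The scene view has three steel vessels, at (238,262), (341,298) and (196,350). The small one at (238,262) stands at the rail's end station beside the drip cup (288,226), so it should be the 92 mm pot. The beaker is at (332,188), at the other end. The orange handle is at (241,139) in scene and (198,197) in side. Next I'll enlarge and measure.

```bash
python3 - <<'E'
import cv2
a=cv2.imread("pics/scene0.png")[100:310,140:400]; b=cv2.imread("pics/side0.png")[160:360,160:390]
cv2.imwrite("pics/sc_crop.png",cv2.resize(a,None,fx=2.85,fy=2.85,interpolation=cv2.INTER_CUBIC))
cv2.imwrite("pics/si_crop.png",cv2.resize(b,None,fx=3,fy=3,interpolation=cv2.INTER_CUBIC))
E
```

```text
(no output)
```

View pics/sc_crop.png

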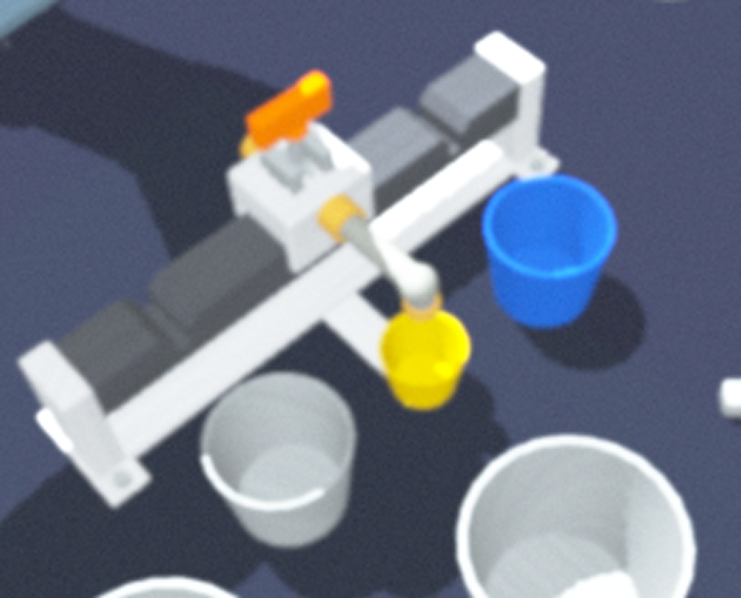

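View pics/si_crop.png

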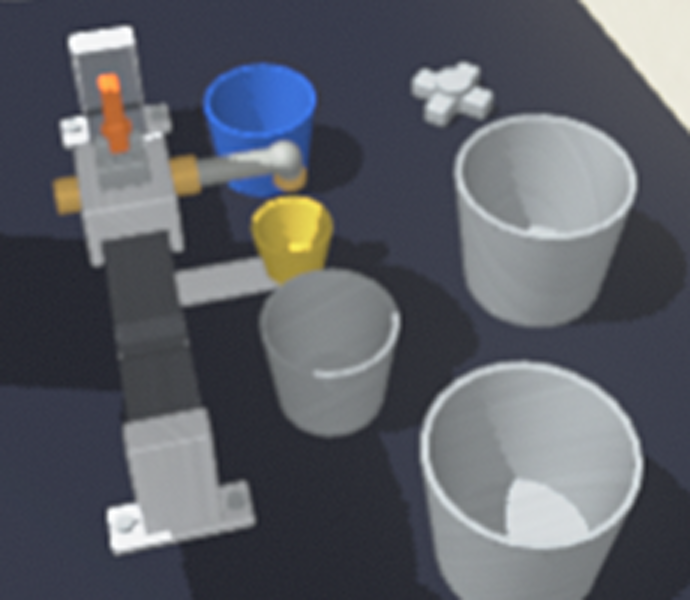

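```bash
python3 - <<'E'
from h import *
import pickle
from scipy.optimize import least_squares
sc=pickle.load(open("scene0.pkl","rb")); si=pickle.load(open("side0.pkl","rb"))
S=lambda x,y:(140+x/2.85-.33,100+y/2.85-.33); T=lambda x,y:(160+x/3-.33,160+y/3-.33)
def circ(d,pts,z):
    P=np.array([onz(d,*p,z)[:2] for p in pts]); 
    r=least_squares(lambda q:np.hypot(*(P-q[:2]).T)-q[2],[*P.mean(0),45]); return r.x.round(1)
print("pot",circ(sc,[S(202,440),S(356,437),S(279,373),S(279,508)],78),circ(si,[T(260,322),T(400,318),T(330,268),T(330,376)],78))
print("beak",circ(sc,[S(482,228),S(615,228),S(548,176),S(548,281)],74),circ(si,[T(205,101),T(316,101),T(261,65),T(261,137)],74))
print("cup",circ(sc,[S(381,350),S(470,348),S(425,308),S(425,388)],49),circ(si,[T(250,222),T(333,222),T(291,197),T(291,247)],49))
print("big1",circ(sc,[(302,288),(382,290),(341,257),(341,328)],110))
for n,d,a,b in(("sc",sc,S(57,377),S(510,59)),("si",si,T(168,428),T(102,41))):
    A,B=onz(d,*a,99)[:2],onz(d,*b,99)[:2]; v=B-A
    print(n,A.round(1),B.round(1),((A+B)/2).round(1),np.hypot(*v),np.arctan2(v[1],v[0]))
for n,d in(("sc",sc),("si",si)):
    hsv=cv2.cvtColor(d["img"],cv2.COLOR_BGR2HSV)
    m=cv2.inRange(hsv,(4,190,110),(14,255,255)); 
    k,l,st,c=cv2.connectedComponentsWithStats(m)
    for i in range(1,k):
        if st[i,4]>30: print(n,st[i],c[i],onz(d,*c[i],183).round(1))
E
```

```text
pot [ 599.9 -145.6   46. ] [ 601.3 -146.4   46.3]
beak [623.2  89.1  45.1] [624.3  89.8  44.2]
cup [612.2 -26.1  30.2] [612.9 -23.7  28.5]
big1 [781.6 -96.9  59.5]
sc [ 478.4 -209.8] [518.4 177.1] [498.4 -16.3] 388.97669665211566 1.4678868836022212
si [ 478.1 -209.2] [517.9 175.6] [498.  -16.8] 386.764213922543 1.4677935793628931
```

Fitted radii are 46.0 and 46.3 mm in the two views, so the vessel at (238,262) is the 92 mm pot. The one at (341,298) measures about 119 mm across. The pot is at the rail's y = -120 end. Now I'll refine the handle position.

```bash
python3 - <<'E'
from h import *
import pickle
sc=pickle.load(open("scene0.pkl","rb")); si=pickle.load(open("side0.pkl","rb"))
rc={}
for n,d,bx in(("sc",sc,(215,115,265,165)),("si",si,(185,175,215,215))):
    x0,y0,x1,y1=bx
    hsv=cv2.cvtColor(d["img"][y0:y1,x0:x1],cv2.COLOR_BGR2HSV)
    m=cv2.inRange(hsv,(0,150,90),(13,255,255))
    k,l,st,c=cv2.connectedComponentsWithStats(m)
    for i in range(1,k):
        if st[i,4]>20: print(n,st[i]+[x0,y0,0,0,0],(c[i]+[x0,y0]).round(1)); rc[n]=ray(d,*(c[i]+[x0,y0]))
    u,v=498.2,-16.5
    for z in(195,183,171): print(n,z,proj(d,(u,v,z)).round(1))
(e1,r1),(e2,r2)=rc["sc"],rc["si"]
t=np.linalg.lstsq(np.c_[r1,-r2],e2-e1,rcond=None)[0]; print(e1+t[0]*r1,e2+t[1]*r2)
th=-0.103
for yaw in(1.468,1.468-np.pi):
  for dy in(0,.7,1.35):
    q=robot.inverse_kinematics([498,-16.5,200],[np.pi,0,yaw+dy]); print(yaw,dy,None if q is None else np.round(q,2))
E
```

```text
sc [226 127  21  20  35] [233.5 136.5]
sc 195 [240.8 135. ]
sc 183 [241.6 139.9]
sc 171 [242.3 144.7]
si [193 185  10  25 142] [197.7 198.2]
si 195 [197.3 193.1]
si 183 [198.  197.7]
si 171 [198.8 202.3]
[493.86467346 -29.09525268 198.35691295] [495.7388799  -32.04578026 195.10478127]
1.468 0 [-0.26  0.18  1.68  0.    1.28 -0.15]
1.468 0.7 [-0.26  0.18  1.68  0.    1.28 -0.85]
1.468 1.35 [-0.26  0.18  1.68  0.    1.28 -1.5 ]
-1.6735926535897931 0 [-0.26  0.18  1.68 -0.    1.28  2.99]
-1.6735926535897931 0.7 [-0.26  0.18  1.68 -0.    1.28  2.29]
-1.6735926535897931 1.35 [-0.26  0.18  1.68 -0.    1.28  1.64]
```

The handle prediction (241.6,139.9) in scene and (198,197.7) in side matches what's visible. The scene mask only caught part of the bar, so I'm ignoring that triangulation. Approaching and gripping now.

```bash
python3 - <<'E'
from h import *
o=[np.pi,0,1.468]
robot.move_ptp([498,-16.5,250],o)
hit=robot.move_linear([498,-16.5,175],None,80,8)
print(hit,robot.current_t(),robot.current_tcp_pos())
for n in("scene","wrist","side"):
    cv2.imwrite(f"pics/{n}1.png",cam(n)["img"])
a=cv2.imread("pics/scene1.png")[60:230,140:340]; b=cv2.imread("pics/wrist1.png"); 
cv2.imwrite("pics/m1.png",np.hstack([cv2.resize(a,(400,340)),cv2.resize(b,(400,340))]))
E
```

```text
False 3.2333 [498.41890675 -16.59593065 175.51206395]
```

View pics/m1.png

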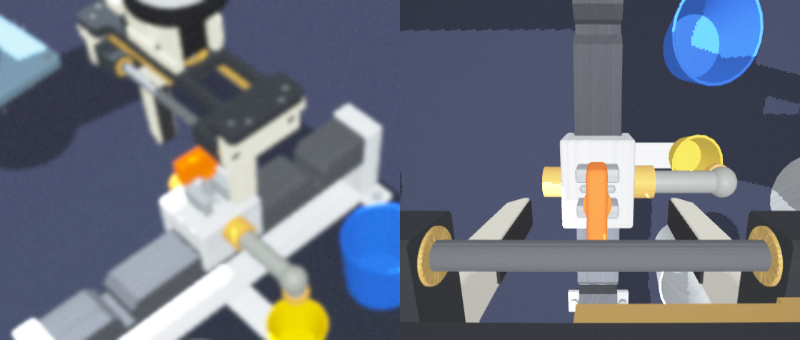

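The wrist view shows the orange bar (597,200) centred between the fingertips at (530,200) and (670,200), and parallel to them. I'll close and lift.

```bash
python3 - <<'E'
from h import *
robot.move_gripper(0.0)
print("w",robot.current_gripper_width()*93,robot.current_contact_force(),robot.current_t())
p=np.array(robot.current_tcp_pos()); print(p)
robot.move_linear([p[0],p[1],p[2]+24],None,40)
print(robot.current_tcp_pos(),robot.current_contact_force(),robot.current_gripper_width()*93,robot.current_t())
cv2.imwrite("pics/scene2.png",cam("scene")["img"]);b=cam("wrist")["img"]
a=cv2.imread("pics/scene2.png")[60:230,140:340]
cv2.imwrite("pics/m2.png",np.hstack([cv2.resize(a,(400,340)),cv2.resize(b,(400,340))]))
E
```

```text
w 12.788158689341147 [-3.95136843 -0.31756995  3.42608656] 4.6
[497.28502352 -16.3993324  175.01247287]
[497.01726104 -16.33887292 198.66734716] [-1.24967871 -0.5596566  -8.4832232 ] 12.827030516822377 5.35
```

View pics/m2.png

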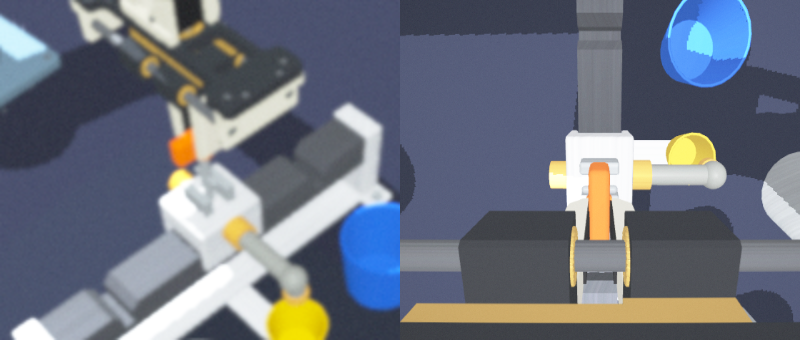

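The bar is gripped at 12.8 mm and lifted, and the -8.5 N matches the spring near 24 mm. Now the anticlockwise turn, in steps.

```bash
python3 - <<'E'
from h import *
q0=np.array(robot.current_qpos())
for s in(.45,.9,1.35):
    q=q0.copy(); q[5]-=s; robot.move_j(list(q))
    print(s,np.round(robot.current_tcp_pos(),1),np.round(robot.current_eef_rot(),3),np.round(robot.current_contact_force(),1),np.round(robot.current_ft_torque(),2),robot.current_t())
robot.sleep(.25)
cv2.imwrite("pics/scene3.png",cam("scene")["img"]);b=cam("wrist")["img"]
a=cv2.imread("pics/scene3.png")[60:230,140:340]
cv2.imwrite("pics/m3.png",np.hstack([cv2.resize(a,(400,340)),cv2.resize(b,(400,340))]))
E
```

```text
0.45 [497.8 -16.2 198.8] [ 3.141 -0.     1.915] [ 1.3  1.6 -9. ] [ 0.16 -0.53  0.05] 5.9583
0.9 [498.2 -16.4 199. ] [3.140e+00 1.000e-03 2.364e+00] [ 4.9  0.5 -9.4] [ 0.22 -1.14  0.06] 6.4667
1.35 [498.4 -16.6 199.1] [3.141e+00 2.000e-03 2.815e+00] [ 5.8  0.6 -9.2] [ 0.12 -1.36  0.01] 6.975
```

View pics/m3.png

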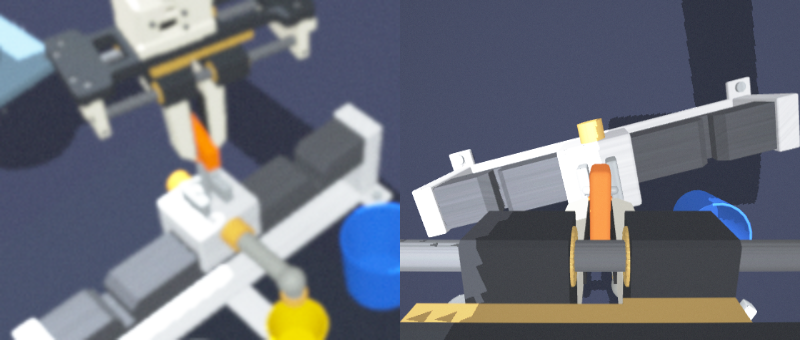

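The handle is turned and the bar now lies across the rail, with forces under 10 N. Next I slide 120 mm along the rail towards the pot.

```bash
python3 - <<'E'
from h import *
u=np.array([np.cos(1.468),np.sin(1.468),0])
p=np.array(robot.current_tcp_pos()); st=np.array([497.4,-16.5,199])
for s in(40,80,120):
    t=st-u*s
    print(robot.move_linear(list(t),None,60,25),np.round(robot.current_tcp_pos(),1),np.round(robot.current_contact_force(),1),robot.current_t())
robot.sleep(.2)
d=cam("scene"); cv2.imwrite("pics/scene4.png",d["img"]);b=cam("side")["img"]
a=d["img"][80:300,140:400]
cv2.imwrite("pics/m4.png",np.hstack([cv2.resize(a,(400,338)),cv2.resize(b[160:360,150:387],(400,338))]))
E
```

```text
False [494.1 -57.2 199.3] [ 5.5 -1.3 -9.3] 8.1417
False [489.9 -96.9 199.3] [ 4.8 -1.6 -7.5] 8.9583
False [ 485.8 -136.6  199.3] [ 4.  -1.7 -8.4] 9.775
```

View pics/m4.png

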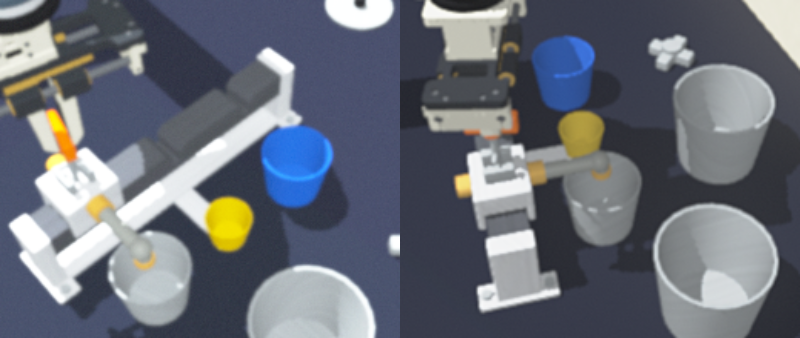

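The spout is over the steel vessel: in the scene inset the brass mouth at (145,260) is inside the rim, and neither vessel has moved. I'll turn the handle back, lower and release.

```bash
python3 - <<'E'
from h import *
q0=np.array(robot.current_qpos())
for s in(.45,.9,1.35):
    q=q0.copy(); q[5]+=s; robot.move_j(list(q))
    print(np.round(robot.current_tcp_pos(),1),np.round(robot.current_eef_rot(),3),np.round(robot.current_contact_force(),1),robot.current_t())
p=np.array(robot.current_tcp_pos())
print(robot.move_linear([p[0],p[1],178],None,40,15),np.round(robot.current_tcp_pos(),1),np.round(robot.current_contact_force(),1))
robot.move_gripper(0.6); robot.sleep(.3)
d=cam("scene"); b=cam("wrist")["img"]
a=d["img"][80:300,140:400]
cv2.imwrite("pics/m5.png",np.hstack([cv2.resize(a,(400,338)),cv2.resize(b,(400,338))]))
print(robot.current_t(),robot.current_contact_force())
E
```

```text
[ 485.6 -136.9  199.3] [-3.141e+00  1.000e-03  2.368e+00] [ 2.2 -1.1 -8.8] 10.5833
[ 485.1 -136.5  199. ] [-3.141e+00  1.000e-03  1.920e+00] [ 0.2 -1.5 -8.7] 11.0917
[ 484.5 -136.3  198.8] [-3.140e+00  1.000e-03  1.471e+00] [-2.9 -0.6 -8.7] 11.6
False [ 484.5 -136.2  178.1] [-4.3  0.9 -5.1]
13.5417 [-0.36056775  0.19472064  0.1900525 ]
```

View pics/m5.png

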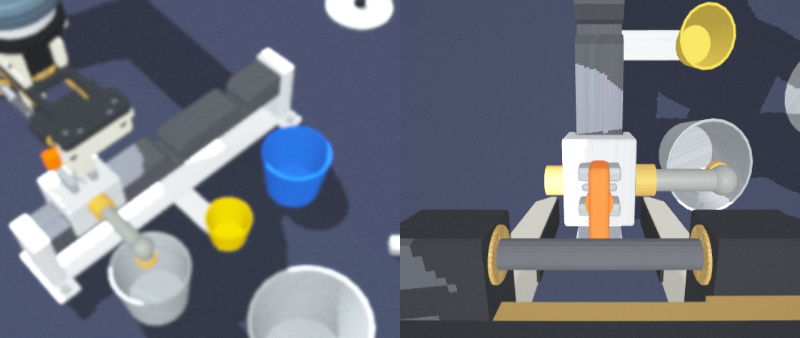

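Released: the bar lies along the rail at (598,195) in the wrist inset, and the spout is inside the pot rim. Retreating straight up to check the handle height and spout position.

```bash
python3 - <<'E'
from h import *
import pickle
p=np.array(robot.current_tcp_pos())
robot.move_linear([p[0],p[1],270],None,120)
robot.move_ptp([360,-330,300],[np.pi,0,1.468]); robot.sleep(.3)
out=[]
u=np.array([np.cos(1.468),np.sin(1.468)]);x=np.array([u[1],-u[0]]); c=np.array([497.8,-16.5])
for n,bx in(("scene",(140,130,300,290)),("side",(170,180,330,340))):
    d=cam(n); pickle.dump(d,open(n+"6.pkl","wb")); x0,y0,x1,y1=bx
    k=2.5; im=cv2.resize(d["img"][y0:y1,x0:x1],None,fx=k,fy=k,interpolation=cv2.INTER_CUBIC)
    def mark(P,col):
        q=(proj(d,P)-[x0,y0]+.5)*k; cv2.drawMarker(im,tuple(int(v) for v in q),col,cv2.MARKER_CROSS,9,1)
    h=c-u*120
    mark([*h,195],(255,255,0)); mark([*(h+x*115),95],(0,255,0)); mark([600.6,-146,95],(255,0,255))
    mark([*(h+u*28),195],(255,255,0)); mark([*(h-u*28),195],(255,255,0))
    out.append(im)
    print(n,"handle top home",proj(d,[*h,195]),"if out",proj(d,[*h,212]))
cv2.imwrite("pics/m6.png",np.hstack(out)); print(robot.current_t(),robot.current_tcp_pos())
E
```

```text
scene handle top home [182.44567339 173.04339315] if out [179.9847219  166.14239929]
side handle top home [204.398848   235.99953157] if out [203.25109911 229.15997153]
15.7833 [ 360.46019093 -329.46245058  299.98021527]
```

View pics/m6.png

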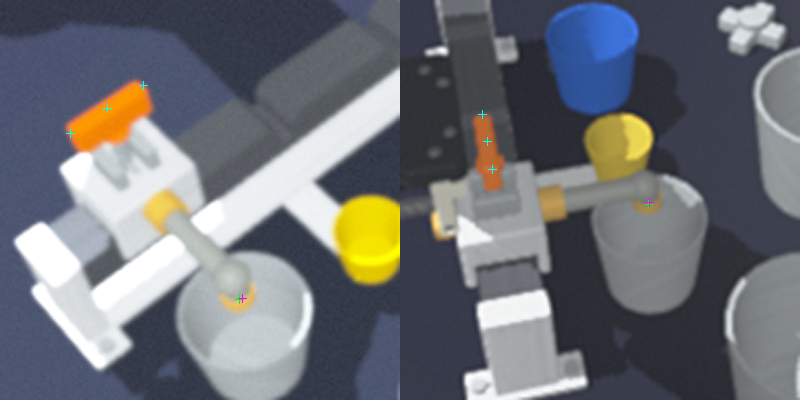

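With the arm clear, the "home" marks land on the bar's top face at (107,108) in scene. If the plunger were still out, the bar would sit about 17 px higher. The predicted spout mouth and pot-centre marks almost coincide at (241,298) on the brass mouth, and both vessels are upright. Handing in.

```bash
python3 - <<'E'
from h import *
print(robot.current_contact_force(),robot.current_t()); robot.hand_in()
E
```

```text
[ 0.29138279 -0.31043946 -0.15876628] 15.7833
the job is handed in; nothing more can be done
```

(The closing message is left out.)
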